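# Fit the bedside shelf board on its pins and put the remote tray under it

## Task

Take the small shelf board off the slanted book rest and lower it onto the two guide pins of the steel riser, keeping it level on the way down and setting it fully down on both brackets rather than dropping it. Then slide the little tray, with its remote still in it, under the shelf, straight in between the brackets until it is all the way back against the riser's rear bar, without bumping the tray on the shelf, and let go. Leave the carton, the sound machine and the long remote where they are.

Things in the scene. Friction and masses are not known exactly. Their poses are not given: they have to be found in the camera images.
- riser: Fixed dark steel riser: two upright brackets 90 mm deep (x), 80 mm high, inner faces at y = -69 and +69 mm, joined at the back by a low bar 18 mm high whose front face is at x = +43 mm. Each bracket has a flat 26 mm wide ledge on top with a guide pin (see pin_a, pin_b). Origin: on the table, midway between the brackets; x points from the open front (robot side) to the rear bar, z up.
- pin_a (a point): Tip of the guide pin at y = +82 mm, x = 0 of the riser, 116 mm above the table. The pin is 12 mm in diameter and stands 36 mm above its ledge; the last 10 mm taper to 5 mm in diameter.
- pin_b (a point): Tip of the like pin at y = -82 mm, x = 0 of the riser.
- seat (a point): Point midway between the pins at the height of the ledges (80 mm above the table): the centre of the board's underside comes here when it is seated. Axes as the riser's.
- rest: Fixed dark steel book rest, 150 mm wide, its face sloping at 30 degrees with the low end at its front (-x), where a lip stands 10 mm proud of the face. Origin: on the table under the middle of the face; x points from front to back, z up. It stands to the left or the right of the riser.
- board: Loose wooden shelf board, 100 (x) by 210 (y) by 16 mm, about 0.35 kg, with through holes 16 mm in diameter at x = 0, y = -82 and +82 mm. In the middle of its top an upright grip bar: 60 (x) by 18 (y) mm, z = 16 to 52 mm. Origin: centre of the underside; z is its upward normal. It starts leaning on the rest, tilted 30 degrees, z leaning to the rest's front. Either way round fits.
- tray: Loose low wooden tray, 90 (x) by 100 (y) mm, 25 mm high, walls and floor 5 mm, about 0.35 kg with its remote. An upright pull tongue, 16 mm thick (y), top 35 mm high, sticks out of its front wall from x = -44 to -88 mm. Origin: centre of the underside; x points to the back wall. It starts in front of the riser. Against the rear bar its origin is 2 mm in front of the riser's.
- tray_pull (a point): Point in the tongue, midway through its thickness, 74 mm in front of the tray's centre and 27 mm above its underside: a place to pinch it. With the tray home it is 26 mm in front of the shelf's front edge, and the shelf's top is then 96 mm above the table, so an upright gripper would meet the shelf: lean it back (38 to 44 degrees clears).
- small_remote: Loose small black remote, 34 by 80 by 14 mm, lying flat in the tray. Origin: centre of its underside.
- carton: Bystander: loose pale carton, 112 by 112 by 125 mm high, on the side of the riser opposite to the book rest. Origin: centre of its underside.
- sound_machine: Bystander: loose round grey bedside sound machine, 104 mm across, 66 mm high, beside and beyond the riser, on its left. Origin: centre of its underside.
- long_remote: Bystander: loose black remote control, 48 by 190 by 18 mm, lying beside and beyond the riser, on its right. Origin: centre of its underside.
Things that resemble listed ones, but are neither listed nor needed, are in the scene too. There is more than one size of the board; the one meant has the size given above.

How it is judged:
By the outcome, as a careful person would: the job done as asked, in the order asked, and still so for the second after the job is handed in, with the robot touching nothing.
It also fails if it takes over 70 s, if anything falls off the work surface, if the arm or the gripper's body presses on something with over 40 N, if the wrist force passes 120 N, or if a joint passes its speed limit or range.

## Robot

A 6-joint arm with a two-finger parallel gripper is mounted at the origin on the work surface. World frame = base frame: x ahead of the robot, y to its left, z up, the work surface at z = 0. Lengths are in mm, angles in rad, forces in N, time in s.
With the tool pointing down it reaches from about 275 to 875 mm from the base axis. Payload 12.5 kg.
Tool frame: the origin (TCP) lies at the very end of the fingers, on their centre line; the grasp point (between the pads) lies 19 mm behind it; z points along the fingers, y is the line along which they close (so a half turn about z gives the same grasp; the last joint's range is limited). The gripper opens to 85 mm and grips with 20 to 120 N. Pads are 22 mm wide; open, the fingers measure 114 mm over their backs; the gripper's body (76 mm by 85 mm) begins 54 mm behind the grasp point. The pads swing forward as they close: fully open they stand 13 mm farther back than shut.
Start: joints at [-1.317, 0.351, 1.652, -0, 1.139, -0.085], TCP at [182.814, -518.713, 208.39] pointing down, gripper open.
Joint ranges: [-2.75, 2.75], [-0.79, 2.1], [0.01, 2.65], [-1.57, 4.71], [0.07, 3.14], [-2.87, 2.87]. Speed limits (rad/s): [2.22, 2.22, 2.79, 3.14, 3.14, 3.14].

## Interface

Orientations are given as a rotation vector (axis times angle).
In Python, from cell import * gives the robot as it stands.
- The arm moves only by the tool step_arm, never from a script. Its argument "rows" is a list of rows, each a list of 5 numbers: the shift along the tool's x, y, z in m, then the turn about the tool's z in degrees, then the finger opening in m, from 0 to 0.0854. A call has 1 to 5 rows; each row shifts and turns the commanded pose from where the row before left it, along the tool's axes as they then stand; what a row does not reach is not made up. A row lasts 1/10 s, in which the tool goes at most 50 mm and 8.59 degrees, less where a joint would pass 70% of its speed; a pose out of reach is approached as far as the arm can. A call is refused whole if a number of a shift passes 0.05 or a number of a turn 8.59, either way. A call with a gripper value outside its range is refused whole. The fingers move at their own pace and stop on an object; "newtons" is the grip in N (left out, the last holds). Time passes only in rows, so rows that do not move let the fingers close. It gives the time, the measured TCP pose, the force, the opening and the grip force at its end, in the units of the state.
- sense(): the state, without advancing time (a new reading comes with each control period).
- capture(name): name is "scene" or "top" or "wrist"; returns a dict with "image" (400x640x3 uint8, red, green, blue), "range_z" (400x640 float32, mm along the optical axis (not along the pixel's ray), 0 where there is no reading), "mtx" (3x3 intrinsics, pixels), "camera_from_world" (4x4, takes a point from world to camera coordinates). Camera axes: x right, y down, z forward; pixel columns grow to the right and rows downward; lengths in mm; the calibration is good to about 2 mm. A picture is of the moment at which its call begins.
- sign_off(): hands the job in; it is judged then, once.
The state is a dict: "time": time; "joints": joint angles; "dq": joint speeds; "joint_torque": joint torques, N m; "position": TCP position; "tool_rot": TCP orientation; "force": force on the tool from outside, world axes, zero at the start; "wrist_torque": the same for the moment, N m; "opening": opening from 0.0 (shut) to 1.0 (fully open); "gripper_force": force on a finger pad.
Only numpy, scipy, OpenCV 4.12 (cv2) and the standard library are available. Lean on these libraries where they do the work, as an engineer would, in place of code of your own. Each camera call takes 0.05 s, during which the arm holds its last target. There are 200 camera calls.

## Working session

There is one attempt and no reset: what is moved stays moved. The work goes in short steps, Python scripts to look and compute and a tool call to move; the robot and the scene stay as the last step left them, time stands still between calls to the robot, and variables do not carry over. Pictures are saved under pics/ and viewed, at most 10 in all, crops included, and the job is handed in when it is done.

Besides the shell and the picture viewer there is one more tool, called after ">>>" by a JSON object that holds its "name" and its "arguments", one argument or row to a line. step_arm: Moves the arm, as the interface text tells. Its arguments: {"type":"object","properties":{"rows":{"type":"array","items":{"type":"array","items":{"type":"number"}}},"newtons":{"type":"number"}},"required":["rows"]}

```bash
ls; mkdir -p pics; cat > h.py <<'E'
from cell import *
import numpy as np, cv2
def cloud(c):
    z=c["range_z"].astype(float); v,u=np.mgrid[:400,:640]; K=c["mtx"]
    p=np.stack([(u-K[0,2])/K[0,0]*z,(v-K[1,2])/K[1,1]*z,z],-1)
    T=np.linalg.inv(c["camera_from_world"]); w=p@T[:3,:3].T+T[:3,3]
    w[z<=0]=np.nan
    return w
E
python3 - <<'E'
from h import *
s=sense(); print({k:np.round(v,3) for k,v in s.items()})
for n in ("scene","top"):
    c=capture(n); cv2.imwrite(f"pics/{n}0.png",c["image"][...,::-1]); np.savez(f"{n}0.npz",**c)
    print(n,np.linalg.inv(c["camera_from_world"])[:3].round(2))
E
```

```text
pics
{'time': np.float64(0.0), 'joints': array([-1.317,  0.351,  1.652, -0.   ,  1.139, -0.085]), 'dq': array([ 0.001,  0.   , -0.001, -0.001, -0.001,  0.   ]), 'joint_torque': array([-1.0000e-03, -5.0611e+01, -2.9140e+01, -0.0000e+00,  5.0000e-03,
        0.0000e+00]), 'position': array([ 182.735, -518.374,  207.858]), 'tool_rot': array([-3.095, -0.529,  0.   ]), 'force': array([ 0.72 ,  1.034, -0.006]), 'wrist_torque': array([-0.038,  0.063, -0.017]), 'gripper_force': np.float64(0.0), 'opening': np.float64(0.995)}
scene [[-3.00000e-02  8.70000e-01 -5.00000e-01  1.06572e+03]
 [ 1.00000e+00  2.00000e-02 -1.00000e-02 -6.05100e+01]
 [ 0.00000e+00 -5.00000e-01 -8.70000e-01  9.98950e+02]]
top [[-5.00000e-02 -9.80000e-01  2.00000e-01  3.49040e+02]
 [-1.00000e+00  5.00000e-02 -1.00000e-02 -5.97400e+01]
 [-0.00000e+00 -2.00000e-01 -9.80000e-01  1.02153e+03]]
```

View pics/scene0.png

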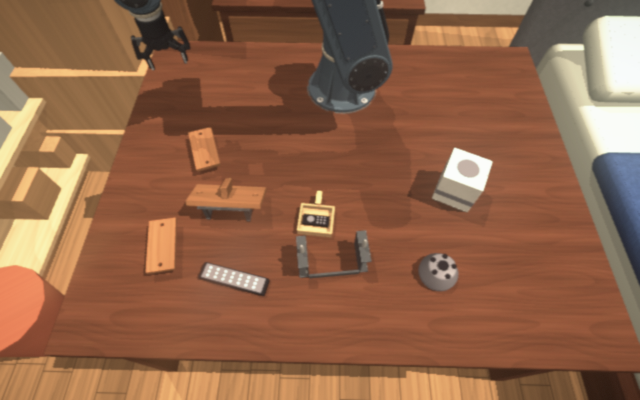

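View pics/top0.png

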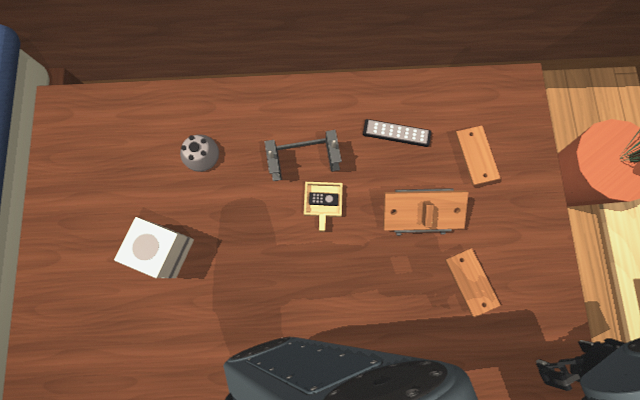

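Scene view (from ahead): board with grip bar on the rest at (226,197), tray at (316,218), riser pins at (302,240) and (362,235). Top view: riser brackets at (272,158) and (333,150), tray (323,200), board (427,212) with its bar at (429,215). The two bare boards are decoys.

```bash
cat > fit.py <<'E'
from h import *
def rect(p): # min-area rect of xy points
    r=cv2.minAreaRect(p[:,:2].astype(np.float32)); return np.round(r[0],1),np.round(r[1],1),round(r[2],2)
def sel(w,box,zl,zh):
    u0,v0,u1,v1=box; p=w[v0:v1,u0:u1].reshape(-1,3); p=p[np.isfinite(p).all(1)]
    return p[(p[:,2]>zl)&(p[:,2]<zh)]
E
python3 - <<'E'
from fit import *
B={"top":dict(brL=(255,125,290,190),brR=(318,120,350,185),bar=(280,135,328,160),tray=(295,175,350,240),board=(375,180,480,245)),
   "scene":dict(brL=(350,225,378,275),brR=(290,228,315,285),bar=(305,262,362,282),tray=(290,185,340,240),board=(180,170,272,225))}
for n in B:
    c=dict(np.load(n+"0.npz")); w=cloud(c); b=B[n]
    t=sel(w,(200,250,600,330),-30,30) if n=="top" else sel(w,(120,290,500,340),-30,30); print(n,"table z",np.median(t[:,2]),"f",c["mtx"][0,0])
    for k in("brL","brR"):
        p=sel(w,b[k],72,88); print(k,"ledge",len(p),np.median(p[:,2]),rect(p))
        p=sel(w,b[k],90,125); print("  pin",len(p),p[:,2].max() if len(p) else 0, p[:,:2].mean(0).round(1) if len(p) else 0)
    p=sel(w,b["bar"],10,24); print("bar",len(p),rect(p))
    p=sel(w,b["tray"],19,30); print("traywalls",len(p),rect(p))
    p=sel(w,b["tray"],30,45); print("tongue",len(p),rect(p))
    p=sel(w,b["board"],20,200)
    # ransac plane on board
    best=0;rng=np.random.default_rng(0)
    for _ in range(400):
        q=p[rng.choice(len(p),3,False)]; nn=np.cross(q[1]-q[0],q[2]-q[0]); nn/=np.linalg.norm(nn)+1e-9
        if abs(nn[2])<.75: continue
        i=abs((p-q[0])@nn)<2.5
        if i.sum()>best: best=i.sum(); I=i
    q=p[I]; m=q.mean(0); nn=np.linalg.svd(q-m,full_matrices=False)[2][2]; nn*=np.sign(nn[2])
    print("board n",nn.round(3),"tilt",np.degrees(np.arccos(nn[2])),"inl",best)
    y=np.cross([0,0,1],-nn*[1,1,0]);  y/=np.linalg.norm(y); x=np.cross(y,nn); R=np.c_[x,y,nn]
    L=(q-m)@R; r=cv2.minAreaRect(L[:,:2].astype(np.float32)); print(" rect",np.round(r[0],1),np.round(r[1],1),r[2]," x",x.round(3)," y",y.round(3))
    cen=m+R@[r[0][0],r[0][1],0]; print(" topcentre",cen.round(1))
    D=(p-cen)@R; g=D[(D[:,2]>8)&(abs(D[:,0])<60)&(abs(D[:,1])<60)]; print(" grip",len(g),g.min(0).round(1),g.max(0).round(1))
    gt=g[g[:,2]>32]; print(" griptop local",gt.mean(0).round(1),rect(gt), "world",(cen+R@gt.mean(0)).round(1))
E
```

```text
top table z -0.3219392802507173 f 377.9196087877565
brL ledge 313 79.54497180234864 (array([669.3,  48.8]), array([91.3, 26. ]), 7.0)
  pin 26 118.1708549509101 [666.7  47.8]
brR ledge 305 79.51768065453894 (array([ 688.8, -113.7]), array([90.8, 25.8]), 7.17)
  pin 27 115.54454383168286 [ 686.8 -113.3]
bar 140 (array([725. , -33.5]), array([131.9,  29.6]), 86.82)
traywalls 434 (array([562. , -80.6]), array([100.1,  91. ]), 85.01)
tongue 100 (array([495.5, -75.2]), array([13.2, 43.1]), 87.2)
board n [-0.503  0.012  0.864] tilt 30.19408798389444 inl 2329
 rect [-3.4 -0.9] [105.9 211. ] 0.06747466325759888  x [ 0.864 -0.021  0.503]  y [ 0.024  1.    -0.   ]
 topcentre [ 506.  -342.    59.8]
 grip 250 [-27.6  -8.5   8.2] [32.5 10.1 39.2]
 griptop local [ 3.3  1.1 35.7] (array([3.2, 0.8]), array([18.4, 58.2]), 89.09) world [ 491.  -340.5   92.3]
scene table z 0.6290984050843349 f 374.95953745729577
brL ledge 299 80.68444981956975 (array([669.2,  50.5]), array([90. , 26.2]), 7.22)
  pin 28 119.08110346378999 [671.9  49.9]
brR ledge 289 80.77201981532096 (array([ 688.9, -111.9]), array([90.7, 25.8]), 6.97)
  pin 29 119.5313473322982 [ 691.5 -111.9]
bar 174 (array([718.5, -27.5]), array([ 27.7, 143.9]), 10.98)
traywalls 474 (array([544.8, -77.6]), array([ 99.8, 128.2]), 85.29)
tongue 77 (array([545.3, -89.9]), array([136.2,  68.5]), 7.39)
board n [-0.495  0.011  0.869] tilt 29.648556540847704 inl 1125
 rect [-5.2 -1.5] [211.2 104.9] 89.55317687988281  x [ 0.869 -0.018  0.495]  y [ 0.021  1.    -0.   ]
 topcentre [ 507.8 -340.    62.3]
 grip 165 [-33.8  -8.7   8.3] [32.3 10.1 37.9]
 griptop local [ 2.3  1.1 35.8] (array([-1.5,  0.8]), array([17.6, 64.7]), 89.96) world [ 492.1 -338.5   94.6]
```

>>> {"name": "step_arm", "arguments": {
  "rows": [
    [0,0,0,6.9,0.06],
    [0,0,0,6.9,0.06],
    [0,0,0,6.9,0.06]
  ],
  "newtons": 40
}}

```text
time: 0.4
position: [182.8, -518.5, 208.1]
tool_rot: [-3.141, 0.043, 0.0]
force: [0.2, 0.5, -0.7]
opening: 0.705
gripper_force: 0.0
```

>>> {"name": "step_arm", "arguments": {
  "rows": [
    [0.0386,-0.0233,0.004,0,0.06],
    [0.0386,-0.0233,0.004,0,0.06],
    [0.0386,-0.0233,0.004,0,0.06],
    [0.0386,-0.0233,0.004,0,0.06]
  ]
}}

```text
time: 0.8
position: [340.5, -427.8, 192.1]
tool_rot: [-3.141, 0.036, 0.0]
force: [0.7, -0.5, 0.7]
opening: 0.7
gripper_force: 0.0
```

>>> {"name": "step_arm", "arguments": {
  "rows": [
    [0.0386,-0.0233,0.004,0,0.06],
    [0.0386,-0.0233,0.004,0,0.06],
    [0.0386,-0.0233,0.004,0,0.06],
    [0.0386,-0.0233,0.004,0,0.06],
    [0,0,0,0,0.06]
  ]
}}

```text
time: 1.3
position: [498.9, -336.3, 175.3]
tool_rot: [-3.14, 0.029, 0.0]
force: [-0.9, 0.5, 1.0]
opening: 0.704
gripper_force: 0.0
```

```bash
cat >> h.py <<'E'
from scipy.spatial.transform import Rotation as Rn
def plan(t,yaw):
    s=sense(); R=Rn.from_rotvec(s["tool_rot"]).as_matrix(); y0=np.degrees(np.arctan2(R[1,0],R[0,0]))
    r=np.radians(yaw); A=np.c_[[np.cos(r),np.sin(r),0],[np.sin(r),-np.cos(r),0],[0,0,-1]]
    d=np.array(t)-s["position"]
    print("pos",np.round(s["position"],1),"yaw %.2f"%y0,"turn %.2f"%(y0-yaw),"shift before turn",(R.T@d).round(1),"after",(A.T@d).round(1),"f",np.round(s["force"],1),"t",s["time"],"open",s["opening"],"gf",s["gripper_force"])
E
python3 - <<'E'
from fit import *
plan([495.5,-339.5,67],-1.2)
c=capture("wrist"); np.savez("w1.npz",**c); cv2.imwrite("pics/w1.png",c["image"][...,::-1])
w=cloud(c); p=w.reshape(-1,3); p=p[np.isfinite(p).all(1)]
x=np.array([.866,-.02,.5]);x/=np.linalg.norm(x);y=np.array([.0225,1,0]);y/=np.linalg.norm(y);n=np.cross(x,y)
R=np.c_[x,y,n]; D=(p-[491.5,-339.5,93.5])@R
i=(abs(D[:,0])<60)&(abs(D[:,1])<30)&(abs(D[:,2])<6); g=p[i]; print(len(g),"bar top",D[i].min(0),D[i].max(0),np.median(D[i],0),rect(D[i]))
E
```

```text
pos [ 498.9 -336.3  175.3] yaw -1.05 turn 0.15 shift before turn [ -3.3   3.4 108.3] after [ -3.4   3.3 108.3] f [-0.9  0.5  1. ] t 1.3 open 0.7037819745669162 gf 0.0
1364 bar top [-32.60500631  -9.70685849  -5.81028341] [28.19564836  8.21108846  2.05414896] [ 5.20861575 -0.77283659  0.62731979] (array([-2.2, -0.7]), array([17.9, 60.8]), 89.94)
```

View pics/w1.png

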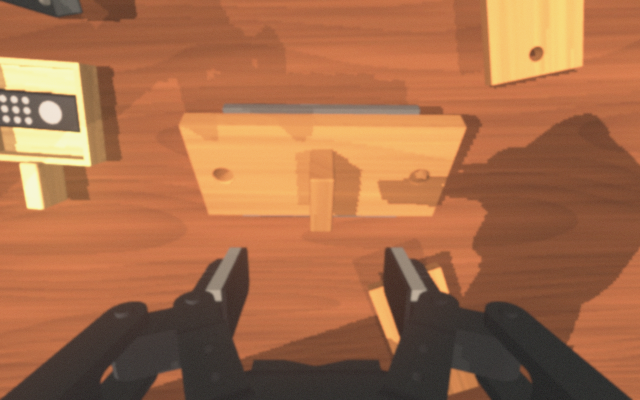

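Wrist view: bar at (320,190) centred between the fingers at (235,275) and (400,275), within a few mm. Descend and grip.

>>> {"name": "step_arm", "arguments": {
  "rows": [
    [-0.0034,0.0038,0.036,0,0.05],
    [0,0,0.036,0,0.05],
    [0,0,0.026,0,0.05],
    [0,0,0.01,0,0.05],
    [0,0,0,0,0.05]
  ]
}}

```text
time: 1.85
position: [491.2, -343.2, 67.6]
tool_rot: [-3.14, 0.037, 0.003]
force: [-0.5, 0.3, 0.2]
opening: 0.587
gripper_force: 0.0
```

>>> {"name": "step_arm", "arguments": {
  "rows": [
    [0,0,0,0,0.0],
    [0,0,0,0,0.0],
    [0,0,0,0,0.0],
    [0,0,0,0,0.0],
    [0,0,0,0,0.0]
  ],
  "newtons": 40
}}

```text
time: 2.35
position: [492.6, -343.5, 70.0]
tool_rot: [3.14, -0.035, 0.002]
force: [-1.7, 0.7, 5.1]
opening: 0.183
gripper_force: 38.9
```

>>> {"name": "step_arm", "arguments": {
  "rows": [
    [0,0,-0.005,0,0.0],
    [0,0,-0.01,0,0.0],
    [0,0,-0.02,0,0.0],
    [0,0,-0.03,0,0.0],
    [0,0,-0.03,0,0.0]
  ]
}}

```text
time: 2.85
position: [492.1, -342.9, 165.1]
tool_rot: [-3.141, 0.035, 0.0]
force: [0.6, -0.2, -2.9]
opening: 0.187
gripper_force: 39.2
```

>>> {"name": "step_arm", "arguments": {
  "rows": [
    [0,0,-0.03,0,0.0],
    [0,0,-0.02,0,0.0],
    [0,0,0,0,0.0],
    [0,0,0,0,0.0]
  ]
}}

```text
time: 3.25
position: [492.0, -342.8, 213.2]
tool_rot: [-3.141, 0.035, 0.0]
force: [-0.4, -0.0, -4.8]
opening: 0.184
gripper_force: 39.3
```

```bash
python3 - <<'E'
from fit import *
plan([500,-200,100],0)
c=capture("scene"); np.savez("s2.npz",**c); cv2.imwrite("pics/s2.png",cv2.resize(c["image"][80:280,120:440,::-1],(800,500)))
E
```

```text
pos [ 492.  -342.8  213.2] yaw -1.29 turn -1.29 shift before turn [   4.8 -143.   113.2] after [   8.  -142.8  113.2] f [-0.4 -0.  -4.8] t 3.25 open 0.18361036002083486 gf 39.25792872905731
```

View pics/s2.png

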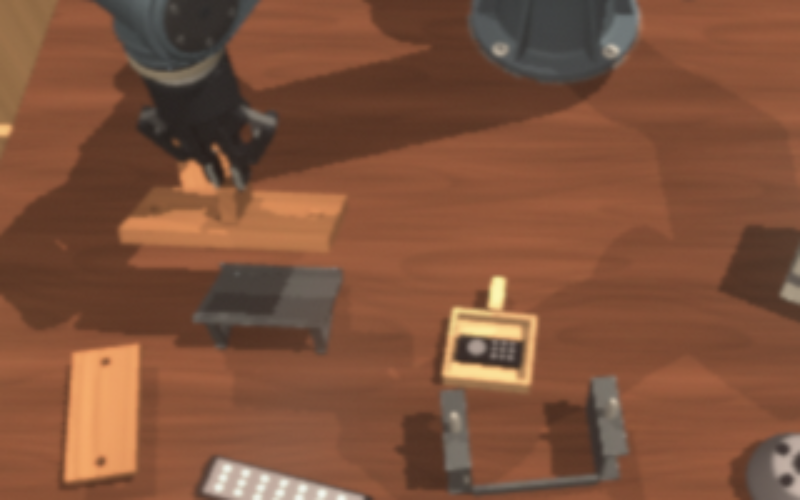

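The board is held clear of the rest (crop (235,215)). Measure its tilt.

```bash
cat >> fit.py <<'E'
def plane(p,tol=2.5):
    best=0;rng=np.random.default_rng(0)
    for _ in range(400):
        q=p[rng.choice(len(p),3,False)]; nn=np.cross(q[1]-q[0],q[2]-q[0]); nn/=np.linalg.norm(nn)+1e-9
        if abs(nn[2])<.7: continue
        i=abs((p-q[0])@nn)<tol
        if i.sum()>best: best=i.sum(); I=i
    q=p[I]; m=q.mean(0); nn=np.linalg.svd(q-m,full_matrices=False)[2][2]; nn*=np.sign(nn[2]); return q,m,nn
E
python3 - <<'E'
from fit import *
w=cloud(dict(np.load("s2.npz")))
p=sel(w,(165,148,262,182),100,260); q,m,n=plane(p); print(len(p),len(q),m,n,np.degrees(np.arcsin(n[0])),rect(q),q.min(0),q.max(0))
E
```

```text
2032 1343 [ 511.34970768 -340.6925596   207.62951594] [-0.46564929  0.01141132  0.88489577] -27.752251340545826 (array([ 505.6, -342.6]), array([210.8,  94.1]), 88.9) [ 458.09320082 -447.95910314  177.64686398] [ 554.36031679 -236.86286829  230.09704009]
```

Still 28°. I can only turn about the tool axis, so I'll level it by pressing its low edge on a free patch of table, letting it pivot in the pads.

>>> {"name": "step_arm", "arguments": {
  "rows": [
    [-0.015,-0.026,0.005,0,0],
    [-0.015,-0.026,0.005,0,0],
    [-0.015,-0.026,0.005,0,0],
    [-0.015,-0.026,0.005,0,0]
  ]
}}

```text
time: 3.7
position: [433.2, -236.3, 191.8]
tool_rot: [-3.14, 0.036, 0.003]
force: [-0.4, 0.7, -3.3]
opening: 0.186
gripper_force: 39.4
```

>>> {"name": "step_arm", "arguments": {
  "rows": [
    [-0.015,-0.026,0.027,0,0],
    [-0.015,-0.026,0.027,0,0],
    [-0.015,-0.026,0.027,0,0],
    [0,0,0.03,0,0],
    [0,0,0.015,0,0]
  ]
}}

```text
time: 4.2
position: [389.4, -157.2, 64.8]
tool_rot: [-3.139, 0.034, 0.006]
force: [-0.1, -0.9, -2.9]
opening: 0.184
gripper_force: 39.5
```

>>> {"name": "step_arm", "arguments": {
  "rows": [
    [0,0,0.005,0,0],
    [0,0,0.004,0,0],
    [0,0,0.004,0,0],
    [0,0,0.004,0,0],
    [0,0,0,0,0]
  ],
  "newtons": 20
}}

```text
time: 4.7
position: [391.3, -158.8, 50.3]
tool_rot: [-3.141, 0.035, 0.0]
force: [-0.3, 0.7, -3.5]
opening: 0.184
gripper_force: 39.5
```

>>> {"name": "step_arm", "arguments": {
  "rows": [
    [0,0,0.004,0,0],
    [0,0,0.004,0,0],
    [0,0,0.004,0,0],
    [0,0,0,0,0]
  ],
  "newtons": 20
}}

```text
time: 5.1
position: [395.2, -160.2, 40.3]
tool_rot: [3.138, -0.035, 0.013]
force: [6.8, 2.8, 18.8]
opening: 0.184
gripper_force: 47.2
```

>>> {"name": "step_arm", "arguments": {
  "rows": [
    [0,0,0,0,0.022],
    [0,0,0,0,0.022],
    [0,0,0,0,0.024],
    [0,0,0,0,0.03],
    [0,0,0,0,0.03]
  ],
  "newtons": 20
}}

```text
time: 5.6
position: [391.2, -158.7, 38.3]
tool_rot: [-3.141, 0.035, 0.0]
force: [0.6, -0.6, -0.1]
opening: 0.349
gripper_force: 0.0
```

```bash
python3 - <<'E'
from fit import *
plan([392,-160,22],-1.2)
c=capture("scene"); np.savez("s3.npz",**c); w=cloud(c)
P=w.reshape(-1,3); P=P[np.isfinite(P).all(1)]; P=P[(abs(P[:,0]-390)<75)&(abs(P[:,1]+160)<125)]
p=P[(P[:,2]>9)&(P[:,2]<70)]; q,m,n=plane(p); print(len(p),len(q),m,n,rect(q))
cv2.imwrite("pics/s3.png",cv2.resize(c["image"][80:280,120:440,::-1],(800,500)))
E
```

```text
pos [ 391.2 -158.7   38.3] yaw -1.29 turn -0.09 shift before turn [ 0.8  1.3 16.3] after [ 0.8  1.3 16.3] f [ 0.6 -0.6 -0.1] t 5.6 open 0.34860278736124223 gf 0.0
1797 1273 [ 416.00368548 -161.44255098   16.79822091] [ 5.42249473e-03 -9.76235567e-04  9.99984822e-01] (array([ 414.9, -160.8]), array([209.8, 102.6]), 87.1)
```

View pics/s3.png

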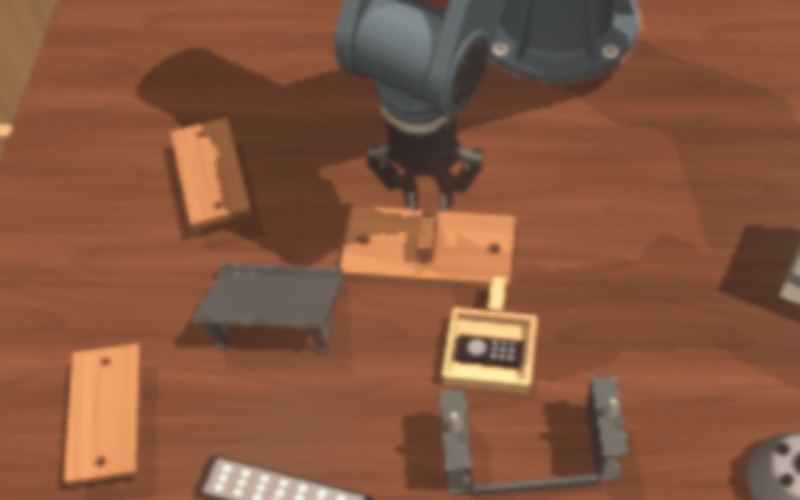

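Board now lies flat in the crop at (430,245) (world ≈ (415,-161), top z 16.8, level). Regrip at the middle of the bar, lower down.

>>> {"name": "step_arm", "arguments": {
  "rows": [
    [0,0,0,1.6,0.034],
    [0.012,0.0006,0,0,0.034],
    [0.011,0.0006,0,0,0.034],
    [0,0,0.01,0,0.034],
    [0,0,0.006,0,0.034]
  ]
}}

```text
time: 6.15
position: [414.2, -160.9, 21.3]
tool_rot: [-3.14, 0.078, 0.001]
force: [0.8, 0.2, 0.2]
opening: 0.398
gripper_force: 0.0
```

>>> {"name": "step_arm", "arguments": {
  "rows": [
    [0,0,0,0,0.034],
    [0,0,0,0,0],
    [0,0,0,0,0],
    [0,0,0,0,0],
    [0,0,0,0,0]
  ],
  "newtons": 80
}}

```text
time: 6.65
position: [414.0, -161.0, 22.5]
tool_rot: [-3.14, 0.079, 0.001]
force: [-1.5, -0.1, 3.4]
opening: 0.179
gripper_force: 78.8
```

```bash
python3 - <<'E'
from fit import *
plan([679,-31.6,150],6.9)
E
```

```text
pos [ 414.  -161.    22.5] yaw -2.89 turn -9.79 shift before turn [ 258.1 -142.6 -127.6] after [ 278.6  -96.6 -127.5] f [-1.5 -0.1  3.4] t 6.65 open 0.1789793733451304 gf 78.79509687423706
```

>>> {"name": "step_arm", "arguments": {
  "rows": [
    [0,0,-0.01,0,0],
    [0,0,-0.03,0,0],
    [0,0,-0.04,0,0],
    [0,0,-0.04,0,0],
    [0,0,-0.03,0,0]
  ]
}}

```text
time: 7.15
position: [414.5, -161.2, 175.3]
tool_rot: [3.14, -0.079, 0.003]
force: [0.6, -0.7, -3.9]
opening: 0.179
gripper_force: 78.9
```

>>> {"name": "step_arm", "arguments": {
  "rows": [
    [0,0,0,-4.9,0],
    [0,0,0,-4.9,0],
    [0.025,-0.01,0,0,0],
    [0.035,-0.013,0,0,0]
  ]
}}

```text
time: 7.55
position: [471.0, -131.1, 173.2]
tool_rot: [3.136, 0.187, 0.001]
force: [0.8, -1.0, -2.5]
opening: 0.174
gripper_force: 78.9
```

>>> {"name": "step_arm", "arguments": {
  "rows": [
    [0.045,-0.015,0,0,0],
    [0.045,-0.015,0,0,0],
    [0.045,-0.015,0,0,0],
    [0.045,-0.015,0,0,0],
    [0.035,-0.013,0,0,0]
  ]
}}

```text
time: 8.05
position: [677.5, -31.2, 172.7]
tool_rot: [-3.136, -0.19, -0.001]
force: [-0.2, -0.9, -2.4]
opening: 0.176
gripper_force: 78.9
```

>>> {"name": "step_arm", "arguments": {
  "rows": [
    [0.004,-0.001,0,0,0],
    [0,0,0,0,0],
    [0,0,0,0,0]
  ]
}}

```text
time: 8.35
position: [678.7, -31.6, 172.5]
tool_rot: [3.136, 0.189, -0.001]
force: [-0.1, -0.5, -3.1]
opening: 0.178
gripper_force: 78.9
```

```bash
python3 - <<'E'
from fit import *
plan([679,-31.6,150],6.9)
for n in("scene","top"):
    c=capture(n); np.savez(n+"4.npz",**c); w=cloud(c)
    P=w.reshape(-1,3); P=P[np.isfinite(P).all(1)]; P=P[(abs(P[:,0]-679)<75)&(abs(P[:,1]+32)<125)]
    p=P[(P[:,2]>140)&(P[:,2]<190)]; q,m,nn=plane(p); print(n,len(p),len(q),m,nn,rect(q))
    cv2.imwrite(f"pics/{n}4.png",cv2.resize(c["image"][200:320,250:410,::-1] if n=="scene" else c["image"][90:210,230:390,::-1],(800,600)))
E
```

```text
pos [678.7 -31.6 172.5] yaw 6.90 turn -0.00 shift before turn [ 0.3  0.  22.5] after [ 0.3  0.  22.5] f [-0.1 -0.5 -3.1] t 8.35 open 0.17758639533891185 gf 78.91725897789001
scene 2820 2309 [688.77366607 -32.49433194 166.69926501] [ 3.14977497e-03 -7.32330411e-04  9.99994771e-01] (array([680. , -30.6]), array([101.4, 210. ]), 6.86)
top 768 646 [ 682.45681404 -114.37912218  165.81039973] [-0.00582046 -0.00150073  0.99998193] (array([ 689. , -104.6]), array([101. ,  65.1]), 6.65)
```

View pics/scene4.png

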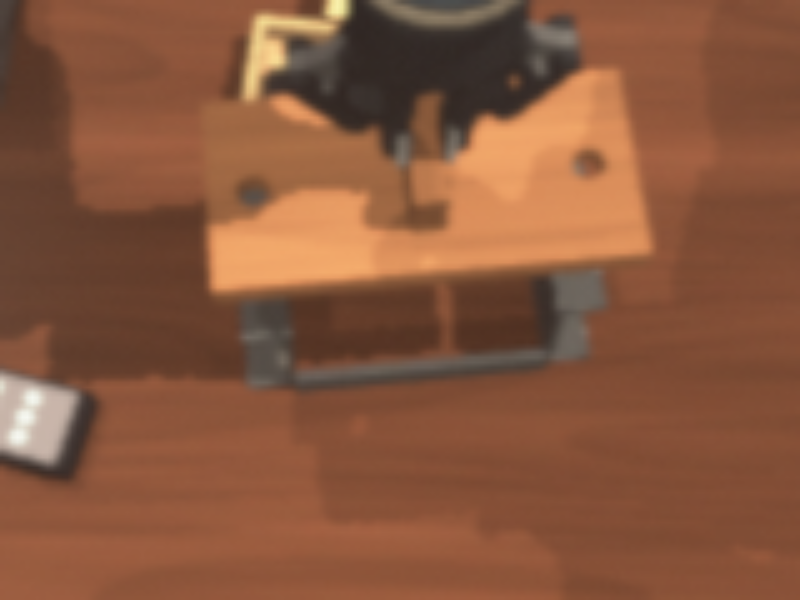

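Board is level, aligned to the riser's yaw, about 1 mm too far back; holes at crop (252,192) and (588,163). Correct and lower.

>>> {"name": "step_arm", "arguments": {
  "rows": [
    [-0.001,0,0.01,0,0],
    [0,0,0.01,0,0],
    [0,0,0.01,0,0],
    [0,0,0.004,0,0],
    [0,0,0.004,0,0]
  ]
}}

```text
time: 8.95
position: [678.4, -31.3, 133.6]
tool_rot: [-3.136, -0.189, 0.001]
force: [-0.3, 0.5, -3.5]
opening: 0.181
gripper_force: 78.9
```

>>> {"name": "step_arm", "arguments": {
  "rows": [
    [0,0,0.003,0,0],
    [0,0,0.003,0,0],
    [0,0,0.003,0,0],
    [0,0,0,0,0]
  ]
}}

```text
time: 9.35
position: [678.4, -31.3, 125.0]
tool_rot: [-3.136, -0.189, 0.001]
force: [0.0, 0.5, -3.2]
opening: 0.178
gripper_force: 78.9
```

>>> {"name": "step_arm", "arguments": {
  "rows": [
    [0,0,0.003,0,0],
    [0,0,0.003,0,0],
    [0,0,0.003,0,0],
    [0,0,0.003,0,0],
    [0,0,0.003,0,0]
  ]
}}

```text
time: 9.85
position: [678.6, -31.3, 110.1]
tool_rot: [-3.136, -0.189, 0.0]
force: [-0.5, 0.4, -2.7]
opening: 0.179
gripper_force: 78.9
```

>>> {"name": "step_arm", "arguments": {
  "rows": [
    [0,0,0.003,0,0],
    [0,0,0.003,0,0],
    [0,0,0.001,0,0],
    [0,0,0,0,0]
  ]
}}

```text
time: 10.25
position: [678.5, -31.3, 103.2]
tool_rot: [-3.136, -0.189, 0.0]
force: [0.2, 0.5, -2.5]
opening: 0.176
gripper_force: 78.9
```

>>> {"name": "step_arm", "arguments": {
  "rows": [
    [0,0,0.001,0,0],
    [0,0,0.0005,0,0],
    [0,0,0,0,0]
  ]
}}

```text
time: 10.55
position: [678.8, -31.3, 102.6]
tool_rot: [3.136, 0.189, 0.001]
force: [-2.3, -0.4, 4.3]
opening: 0.18
gripper_force: 79.7
```

>>> {"name": "step_arm", "arguments": {
  "rows": [
    [0,0,0.0007,0,0],
    [0,0,0,0,0]
  ]
}}

```text
time: 10.75
position: [678.8, -31.4, 102.5]
tool_rot: [3.136, 0.189, 0.001]
force: [-4.8, -0.6, 8.4]
opening: 0.181
gripper_force: 80.4
```

Contact, seated. Release, raise, back off toward the robot, and look.

>>> {"name": "step_arm", "arguments": {
  "rows": [
    [0,0,0,0,0.022],
    [0,0,0,0,0.036],
    [0,0,0,0,0.036],
    [0,0,-0.015,0,0.036],
    [0,0,-0.04,0,0.036]
  ]
}}

```text
time: 11.25
position: [676.9, -31.1, 154.2]
tool_rot: [-3.135, -0.189, 0.009]
force: [-0.1, -0.2, 1.6]
opening: 0.426
gripper_force: 0.0
```

>>> {"name": "step_arm", "arguments": {
  "rows": [
    [-0.02,0,-0.03,0,0.04],
    [-0.04,0,0,0,0.04],
    [-0.05,0,0,0,0.04],
    [-0.05,0,0,0,0.04],
    [-0.04,0,0,0,0.04]
  ]
}}

```text
time: 11.75
position: [477.8, -55.5, 187.1]
tool_rot: [3.136, 0.189, 0.001]
force: [0.5, -0.6, 0.9]
opening: 0.467
gripper_force: 0.0
```

>>> {"name": "step_arm", "arguments": {
  "rows": [
    [-0.05,0,0,0,0.04],
    [-0.05,0,0,0,0.04],
    [0,0,0,0,0.04]
  ]
}}

```text
time: 12.05
position: [376.0, -67.1, 186.5]
tool_rot: [-3.136, -0.188, 0.003]
force: [0.4, -0.4, -0.2]
opening: 0.469
gripper_force: 0.0
```

```bash
python3 - <<'E'
from fit import *
plan([495,-75,60],-5)
for n in("scene","top"):
    c=capture(n); np.savez(n+"5.npz",**c); w=cloud(c)
    P=w.reshape(-1,3); P=P[np.isfinite(P).all(1)]; Q=P[(abs(P[:,0]-679)<75)&(abs(P[:,1]+32)<125)]
    p=Q[(Q[:,2]>85)&(Q[:,2]<104)]; print(n,len(p),np.median(p[:,2]),plane(p)[2],rect(p))
    T=P[(P[:,0]>450)&(P[:,0]<625)&(P[:,1]>-150)&(P[:,1]<-10)]
    a=T[(T[:,2]>20)&(T[:,2]<29.5)&(T[:,0]>505)];print("tray",len(a),rect(a))
    b=T[(T[:,2]>30)&(T[:,2]<40)&(T[:,0]<525)];print("tongue",len(b),rect(b) if len(b) else 0)
    cv2.imwrite(f"pics/{n}5.png",cv2.resize(c["image"][170:320,250:450,::-1] if n=="scene" else c["image"][110:260,230:430,::-1],(800,600)))
E
```

```text
pos [376.  -67.1 186.5] yaw 6.86 turn 11.86 shift before turn [117.5  22.1 126.3] after [119.3  -2.5 126.5] f [ 0.4 -0.4 -0.2] t 12.05 open 0.46940097760628 gf 0.0
scene 2770 96.6535631879712 [ 0.0010298  -0.00157733  0.99999823] (array([680.2, -30.4]), array([103. , 210.1]), 7.11)
tray 331 (array([556.6, -79.4]), array([ 93.7, 104. ]), 0.2)
tongue 76 (array([500.6, -71.8]), array([53. , 24.6]), 11.76)
top 2864 95.66245851617663 [0.00120016 0.00144583 0.99999823] (array([680.9, -32.4]), array([102.2, 210.6]), 6.81)
tray 355 (array([562.2, -80.5]), array([99.8, 90.8]), 84.66)
tongue 69 (array([501.2, -75.5]), array([13.3, 32.2]), 87.19)
```

View pics/top5.png

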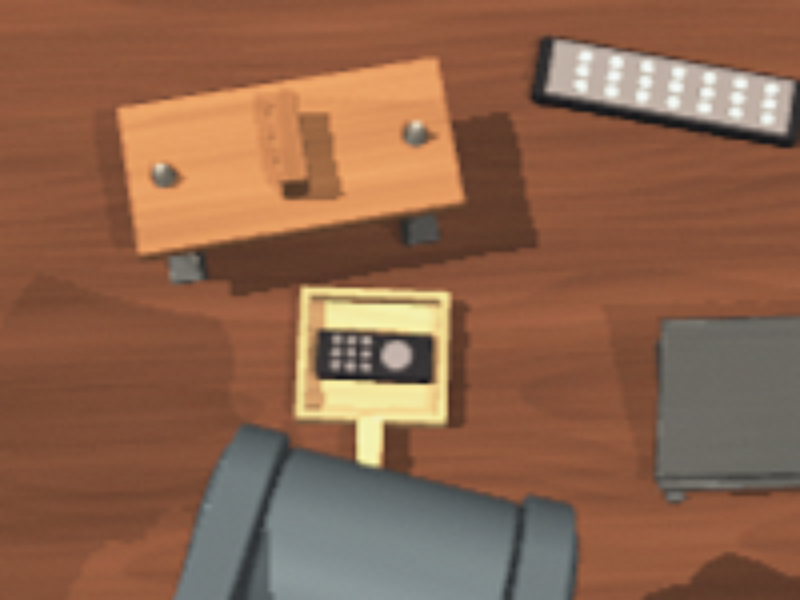

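Top view: board seated with both pins through at (163,175) and (415,133), top at 96 mm; tray at (373,355) with remote inside, yaw ≈ -5°. Now pinch the tongue near its end, high enough that the gripper body clears the shelf.

>>> {"name": "step_arm", "arguments": {
  "rows": [
    [0,0,0.02,4,0.04],
    [0,0,0.02,4,0.04],
    [0,0,0.02,4,0.04],
    [0.025,-0.001,0.02,0,0.04],
    [0.025,-0.001,0.02,0,0.04]
  ]
}}

```text
time: 12.65
position: [433.1, -70.0, 85.8]
tool_rot: [3.138, -0.139, 0.003]
force: [1.5, 0.5, 1.5]
opening: 0.47
gripper_force: 0.0
```

>>> {"name": "step_arm", "arguments": {
  "rows": [
    [0.025,-0.001,0.01,0,0.04],
    [0.024,0,0.01,0,0.04],
    [0,0,0,0,0.04],
    [0,0,0,0,0.04]
  ]
}}

```text
time: 13.05
position: [480.4, -73.0, 66.0]
tool_rot: [-3.138, 0.138, 0.0]
force: [-0.2, 0.6, -0.1]
opening: 0.471
gripper_force: 0.0
```

```bash
python3 - <<'E'
from fit import *
plan([475.3,-72.8,27],-5.1)
s=sense(); c=capture("wrist"); C=np.linalg.inv(c["camera_from_world"])[:3,3]; print("cam rel TCP",C-s["position"])
w=cloud(c); P=w.reshape(-1,3); P=P[np.isfinite(P).all(1)]
T=P[(P[:,0]>460)&(P[:,0]<625)&(P[:,1]>-150)&(P[:,1]<-10)]
a=T[(T[:,2]>20)&(T[:,2]<29.5)&(T[:,0]>520)];print("tray",len(a),rect(a))
b=T[(T[:,2]>31)&(T[:,2]<40)&(T[:,0]<530)&(abs(T[:,1]+74)<25)];print("tongue",len(b),rect(b) if len(b) else 0)
cv2.imwrite("pics/w6.png",c["image"][...,::-1])
E
```

```text
pos [480.4 -73.   66. ] yaw -5.05 turn 0.05 shift before turn [-5.1  0.2 39. ] after [-5.1  0.2 39. ] f [-0.2  0.6 -0.1] t 13.05 open 0.47100029607195687 gf 0.0
cam rel TCP [ 71.79914499  -6.21025593 166.12322296]
tray 7383 (array([559.2, -79.1]), array([100.6,  85.5]), 85.29)
tongue 1885 (array([496. , -73.5]), array([15.6, 43.7]), 85.54)
```

View pics/w6.png

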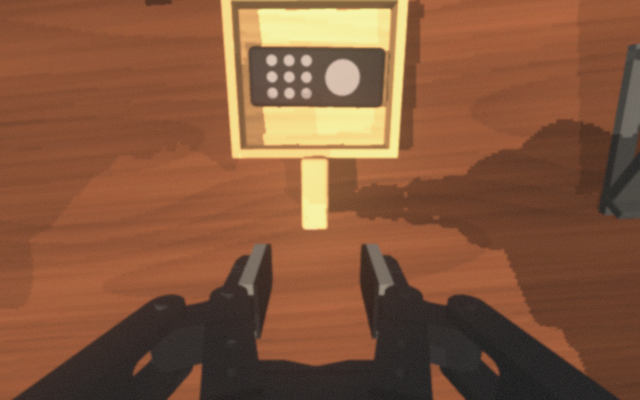

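Wrist view: tongue at (315,195) straight ahead between the fingers, remote in the tray. Descend 39 mm and pinch.

>>> {"name": "step_arm", "arguments": {
  "rows": [
    [-0.005,-0.0003,0.02,0,0.04],
    [0,0,0.014,0,0.04],
    [0,0,0.005,0,0.04],
    [0,0,0,0,0.04]
  ]
}}

```text
time: 13.5
position: [474.5, -72.4, 27.3]
tool_rot: [-3.138, 0.139, 0.001]
force: [1.0, -0.4, -0.1]
opening: 0.464
gripper_force: 0.0
```

>>> {"name": "step_arm", "arguments": {
  "rows": [
    [0,0,0,0,0.0],
    [0,0,0,0,0.0],
    [0,0,0,0,0.0],
    [0,0,0,0,0.0],
    [0,0,0,0,0.0]
  ],
  "newtons": 40
}}

```text
time: 14.0
position: [474.8, -72.5, 27.3]
tool_rot: [3.138, -0.139, 0.0]
force: [0.3, 0.3, -0.5]
opening: -0.002
gripper_force: 0.0
```

```bash
python3 - <<'E'
from fit import *
r=np.radians(6.9);c,s=np.cos(r),np.sin(r);O=np.array([679.05,-31.6])
def W(x,y): return [O[0]+c*x-s*y,O[1]+s*x+c*y]
plan(W(-213,0)+[27],6.9); plan(W(-89,0)+[27],6.9)
E
```

```text
pos [474.8 -72.5  27.3] yaw -5.09 turn -11.99 shift before turn [ -8.5 -14.6   0.3] after [ -5.3 -16.    0.3] f [ 0.3  0.3 -0.5] t 14.0 open -0.002366803824957641 gf 0.0
pos [474.8 -72.5  27.3] yaw -5.09 turn -11.99 shift before turn [112.8 -40.4   0.4] after [118.7 -16.    0.3] f [ 0.3  0.3 -0.5] t 14.0 open -0.002366803824957641 gf 0.0
```

The fingers shut without catching the tongue; look.

```bash
python3 - <<'E'
from fit import *
c=capture("wrist"); w=cloud(c); P=w.reshape(-1,3); P=P[np.isfinite(P).all(1)]
T=P[(P[:,0]>460)&(P[:,0]<640)&(P[:,1]>-150)&(P[:,1]<-10)]
a=T[(T[:,2]>20)&(T[:,2]<29.5)&(T[:,0]>520)];print("tray",len(a),rect(a))
b=T[(T[:,2]>31)&(T[:,2]<40)&(T[:,0]<530)&(abs(T[:,1]+74)<25)];print("tongue",len(b),rect(b) if len(b) else 0)
cv2.imwrite("pics/w7.png",c["image"][...,::-1])
E
```

```text
tray 9840 (array([552.1, -78.6]), array([100.8,  71.4]), 84.96)
tongue 2690 (array([496.4, -73.5]), array([15.9, 43.2]), 85.59)
```

View pics/w7.png

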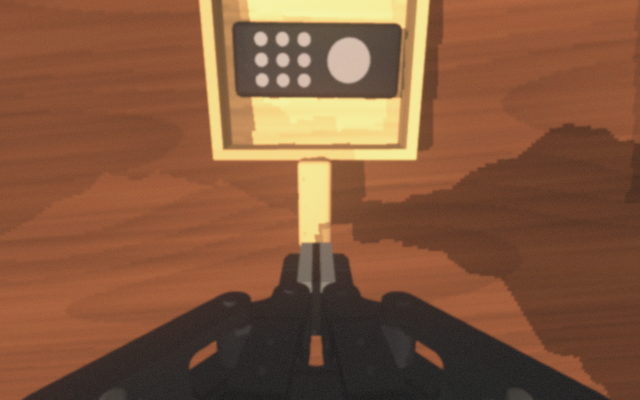

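The tray has not moved, but the closed fingers at (316,270) ended in front of the tongue's end at (315,243). I'll use a two-stage plan: deep pinch farther in to align it and carry it most of the way, then push the tongue's end with shut fingers, where the body stays in front of the shelf.

>>> {"name": "step_arm", "arguments": {
  "rows": [
    [0,0,-0.02,0,0.0],
    [0,0,-0.02,0,0.045],
    [0,0,0,0,0.045],
    [0.0095,-0.0003,0,0,0.045],
    [0,0,0,0,0.045]
  ]
}}

```text
time: 14.55
position: [485.1, -73.1, 66.7]
tool_rot: [3.138, -0.139, 0.0]
force: [-0.4, -0.1, -0.4]
opening: 0.527
gripper_force: 0.0
```

>>> {"name": "step_arm", "arguments": {
  "rows": [
    [0,0,0.025,0,0.045],
    [0,0,0.02,0,0.045],
    [0,0,0.009,0,0.045],
    [0,0,0.003,0,0.045]
  ]
}}

```text
time: 14.95
position: [483.5, -72.8, 9.0]
tool_rot: [-3.138, 0.139, 0.004]
force: [-0.2, -0.4, 1.3]
opening: 0.527
gripper_force: 0.0
```

>>> {"name": "step_arm", "arguments": {
  "rows": [
    [0,0,0,0,0.0],
    [0,0,0,0,0.0],
    [0,0,0,0,0.0],
    [0,0,0,0,0.0],
    [0,0,0,0,0.0]
  ],
  "newtons": 40
}}

```text
time: 15.45
position: [484.5, -73.1, 10.7]
tool_rot: [3.138, -0.139, 0.001]
force: [-0.9, 0.5, 4.7]
opening: 0.16
gripper_force: 39.4
```

```bash
cat >> fit.py <<'E'
r=np.radians(6.9);cr,sr=np.cos(r),np.sin(r);O=np.array([679.05,-31.6])
def W(x,y): return [O[0]+cr*x-sr*y,O[1]+sr*x+cr*y]
E
python3 - <<'E'
from fit import *
plan(W(-204,0)+[10],6.9); plan(W(-98,0)+[10],6.9)
E
```

```text
pos [484.5 -73.1  10.7] yaw -5.08 turn -11.98 shift before turn [ -9.4 -16.2   0.7] after [ -5.8 -17.8   0.7] f [-0.9  0.5  4.7] t 15.45 open 0.15951924078618038 gf 39.43870961666107
pos [484.5 -73.1  10.7] yaw -5.08 turn -11.98 shift before turn [ 94.3 -38.2   0.8] after [100.2 -17.8   0.7] f [-0.9  0.5  4.7] t 15.45 open 0.15951924078618038 gf 39.43870961666107
```

>>> {"name": "step_arm", "arguments": {
  "rows": [
    [-0.002,-0.0045,0,-3,0],
    [-0.002,-0.0045,0,-3,0],
    [-0.001,-0.0045,0,-3,0],
    [-0.001,-0.0045,0,-3,0],
    [0,0,0,0,0]
  ]
}}

```text
time: 15.95
position: [478.9, -54.8, 10.5]
tool_rot: [3.136, 0.191, 0.002]
force: [1.3, 1.2, 2.7]
opening: 0.154
gripper_force: 39.1
```

```bash
python3 - <<'E'
from fit import *
plan(W(-98,0)+[10],6.9)
for n in("scene","wrist"):
    w=cloud(capture(n)); P=w.reshape(-1,3); P=P[np.isfinite(P).all(1)]
    L=(P[:,:2]-O)@np.c_[[cr,sr],[-sr,cr]]
    i=(L[:,0]>-185)&(L[:,0]<-55)&(abs(L[:,1])<67)&(P[:,2]>20)&(P[:,2]<29.5)
    if n=="scene": i&=L[:,0]>-160
    print(n,i.sum(),"riser frame",rect(L[i]))
E
```

```text
pos [478.9 -54.8  10.5] yaw 6.96 turn 0.06 shift before turn [103.5   1.2   0.7] after [103.5   1.1   0.5] f [1.3 1.2 2.7] t 15.95 open 0.15353656974531976 gf 39.11851644515991
scene 261 riser frame (array([-120.6,    1.3]), array([ 77.9, 100. ]), 0.1)
wrist 17913 riser frame (array([-131.4,    1. ]), array([100.8,  77.5]), 89.78)
```

Tray is parallel to the riser and centred. Slide in to just before the gripper body would reach the shelf.

>>> {"name": "step_arm", "arguments": {
  "rows": [
    [0.005,0.0003,0,0,0],
    [0.01,0.0003,0,0,0],
    [0.012,0.0003,0,0,0],
    [0.012,0.0002,0,0,0],
    [0.012,0,0,0,0]
  ]
}}

```text
time: 16.55
position: [526.4, -49.8, 10.3]
tool_rot: [-3.135, -0.188, 0.011]
force: [-17.3, -1.5, 21.0]
opening: 0.158
gripper_force: 42.3
```

>>> {"name": "step_arm", "arguments": {
  "rows": [
    [0.012,0,0,0,0],
    [0.012,0,0,0,0],
    [0.011,0,0,0,0],
    [0.008,0,0,0,0],
    [0.005,0,0,0,0]
  ]
}}

```text
time: 17.05
position: [574.7, -44.2, 10.4]
tool_rot: [-3.135, -0.188, 0.009]
force: [-15.8, -2.6, 20.2]
opening: 0.157
gripper_force: 42.1
```

>>> {"name": "step_arm", "arguments": {
  "rows": [
    [0.003,0,0,0,0],
    [0,0,0,0,0]
  ]
}}

```text
time: 17.25
position: [577.8, -43.9, 10.4]
tool_rot: [-3.135, -0.188, 0.008]
force: [-12.0, -1.5, 16.7]
opening: 0.157
gripper_force: 41.5
```

>>> {"name": "step_arm", "arguments": {
  "rows": [
    [0,0,0,0,0.03],
    [0,0,0,0,0.045],
    [0,0,0,0,0.045],
    [0,0,-0.02,0,0.045],
    [0,0,-0.025,0,0.045]
  ]
}}

```text
time: 17.75
position: [578.9, -43.6, 54.6]
tool_rot: [-3.135, -0.189, 0.004]
force: [0.9, -0.1, -0.1]
opening: 0.528
gripper_force: 0.0
```

>>> {"name": "step_arm", "arguments": {
  "rows": [
    [-0.02,0,0,0,0.0],
    [-0.015,0,0,0,0.0],
    [0,0,0,0,0.0],
    [0,0,0,0,0.0]
  ]
}}

```text
time: 18.15
position: [545.5, -48.0, 55.2]
tool_rot: [3.136, 0.189, 0.001]
force: [1.0, 0.2, 0.3]
opening: -0.003
gripper_force: 0.0
```

```bash
python3 - <<'E'
from fit import *
plan(W(-136,0)+[14],6.9)
for n in("scene","wrist"):
    c=capture(n); w=cloud(c); P=w.reshape(-1,3); P=P[np.isfinite(P).all(1)]
    L=(P[:,:2]-O)@np.c_[[cr,sr],[-sr,cr]]
    i=(L[:,0]>-72)&(L[:,0]<-52)&(abs(L[:,1])<66)&(P[:,2]>20)&(P[:,2]<29.5)
    print(n,"front wall",i.sum(),rect(L[i]))
    i=(L[:,0]>-125)&(L[:,0]<-60)&(abs(L[:,1])<16)&(P[:,2]>30)&(P[:,2]<40)
    if n=="wrist": print(n,"tongue",i.sum(),rect(L[i]))
    cv2.imwrite(f"pics/{n}8.png",c["image"][...,::-1])
E
```

```text
pos [545.5 -48.   55.2] yaw 6.89 turn -0.01 shift before turn [-1.4 -0.2 41.2] after [-1.4 -0.2 41.2] f [1.  0.2 0.3] t 18.15 open -0.003420911385467871 gf 0.0
scene front wall 0 (array([0., 0.]), array([0., 0.]), 0.0)
wrist front wall 2226 (array([-60.7,   0.2]), array([ 17.5, 100.5]), 0.04)
wrist tongue 2343 (array([-90.5,   0.1]), array([43.7, 16. ]), 0.16)
```

View pics/wrist8.png

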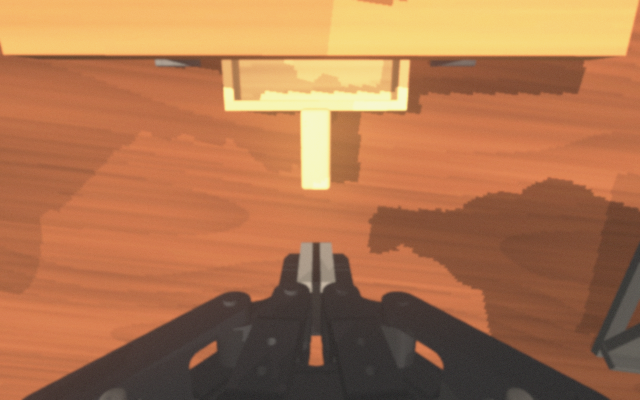

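Wrist view: tray sits straight between the brackets, tongue end at (315,188), shut fingers at (316,265) in line behind it; 22 mm still to go. Lower to z 26 and push.

>>> {"name": "step_arm", "arguments": {
  "rows": [
    [0,0,0.015,0,0],
    [0,0,0.014,0,0],
    [0,0,0,0,0],
    [0.005,0,0,0,0],
    [0.005,0,0,0,0]
  ]
}}

```text
time: 18.75
position: [555.8, -46.7, 26.7]
tool_rot: [3.136, 0.189, 0.001]
force: [-0.6, -0.3, 0.5]
opening: -0.001
gripper_force: 0.0
```

>>> {"name": "step_arm", "arguments": {
  "rows": [
    [0.005,0,0,0,0],
    [0.004,0,0,0,0],
    [0.003,0,0,0,0]
  ]
}}

```text
time: 19.05
position: [567.4, -45.2, 26.4]
tool_rot: [3.136, 0.189, 0.001]
force: [0.8, 0.2, 0.2]
opening: -0.003
gripper_force: 0.0
```

```bash
cat > chk.py <<'E'
from fit import *
plan(W(-90,0)+[26],6.9)
c=capture("wrist"); w=cloud(c); P=w.reshape(-1,3); P=P[np.isfinite(P).all(1)]
L=(P[:,:2]-O)@np.c_[[cr,sr],[-sr,cr]]
print("TCP riser",(sense()["position"][:2]-O)@np.c_[[cr,sr],[-sr,cr]])
i=(L[:,0]>-125)&(L[:,0]<-40)&(abs(L[:,1])<16)&(P[:,2]>31)&(P[:,2]<39)
print("tongue",i.sum(),rect(L[i]), L[i].min(0),L[i].max(0))
i=(L[:,0]>-125)&(L[:,0]<-51)&(abs(L[:,1])>16)&(abs(L[:,1])<66)&(P[:,2]>20)&(P[:,2]<29)
print("front wall",i.sum(),np.percentile(L[i],1,axis=0),L[i].max(0))
E
python3 chk.py
```

```text
pos [567.4 -45.2  26.4] yaw 6.91 turn 0.01 shift before turn [22.4 -0.1  0.4] after [22.4 -0.1  0.4] f [0.8 0.2 0.2] t 19.05 open -0.0031041416406160692 gf 0.0
TCP riser [-112.21123693   -0.12174218]
tongue 2756 (array([-89.7,   0.1]), array([15.9, 42.4]), 89.78) [-110.90234759   -7.90158278] [-68.44956151   8.09072772]
front wall 2080 [-69.41015844 -49.49069496] [-55.24940727  50.27009954]
```

>>> {"name": "step_arm", "arguments": {
  "rows": [
    [0.003,0,0,0,0],
    [0.003,0,0,0,0],
    [0,0,0,0,0]
  ]
}}

```text
time: 19.4
position: [573.2, -44.5, 26.2]
tool_rot: [3.136, 0.189, 0.0]
force: [1.0, 0.2, 0.0]
opening: 0.002
gripper_force: 0.0
```

```bash
python3 chk.py
```

```text
pos [573.2 -44.5  26.2] yaw 6.91 turn 0.01 shift before turn [16.7 -0.1  0.2] after [16.7 -0.1  0.2] f [1.  0.2 0. ] t 19.4 open 0.0024551736092068123 gf 0.0
TCP riser [-1.06928634e+02 -6.71065284e-02]
tongue 2360 (array([-87.6,   0.1]), array([16. , 38.5]), 89.9) [-106.88936075   -7.85402664] [-68.38618129   8.12963051]
front wall 1878 [-69.62112752 -49.33089288] [-59.52285028  50.21389981]
```

The fingers ride over the tongue at this height without touching it. Go back and push lower (z 12); the finger half-width keeps the body ahead of the shelf.

>>> {"name": "step_arm", "arguments": {
  "rows": [
    [0,0,-0.015,0,0],
    [-0.016,0,0,0,0],
    [-0.014,0,0,0,0],
    [0,0,0.016,0,0],
    [0,0,0.013,0,0]
  ]
}}

```text
time: 19.95
position: [543.3, -48.3, 12.9]
tool_rot: [3.136, 0.189, 0.002]
force: [0.5, 0.3, 0.3]
opening: -0.001
gripper_force: 0.0
```

>>> {"name": "step_arm", "arguments": {
  "rows": [
    [0,0,0,0,0],
    [0.005,0,0,0,0],
    [0.005,0,0,0,0],
    [0.004,0,0,0,0],
    [0,0,0,0,0]
  ]
}}

```text
time: 20.45
position: [557.8, -46.4, 12.6]
tool_rot: [3.136, 0.19, 0.002]
force: [-0.2, 0.6, 0.4]
opening: 0.001
gripper_force: 0.0
```

```bash
python3 chk.py
```

```text
pos [557.8 -46.4  12.6] yaw 6.93 turn 0.03 shift before turn [ 32.1  -0.1 -13.4] after [ 32.1  -0.1 -13.4] f [-0.2  0.6  0.4] t 20.45 open 0.0005914920745804062 gf 0.0
TCP riser [-1.22604857e+02 -7.37054865e-02]
tongue 3549 (array([-90.4,   0.1]), array([43.8, 16.1]), 0.23) [-112.27758897   -7.97370094] [-68.54291634   8.14447727]
front wall 2902 [-69.50864966 -49.44854813] [-51.04400389  50.46771839]
```

>>> {"name": "step_arm", "arguments": {
  "rows": [
    [0.003,0,0,0,0],
    [0.002,0,0,0,0],
    [0,0,0,0,0]
  ]
}}

```text
time: 20.8
position: [561.7, -45.8, 12.1]
tool_rot: [-3.136, -0.189, 0.001]
force: [-2.1, -0.0, 0.9]
opening: 0.002
gripper_force: 1.1
```

>>> {"name": "step_arm", "arguments": {
  "rows": [
    [0.003,0,0,0,0],
    [0.002,0,0,0,0],
    [0,0,0,0,0]
  ]
}}

```text
time: 21.1
position: [567.2, -45.2, 12.2]
tool_rot: [3.136, 0.189, 0.001]
force: [-0.9, -1.1, 0.3]
opening: 0.003
gripper_force: 0.6
```

```bash
python3 chk.py
```

```text
pos [567.2 -45.2  12.2] yaw 6.91 turn 0.01 shift before turn [ 22.7  -0.1 -13.8] after [ 22.7  -0.1 -13.8] f [-0.9 -1.1  0.3] t 21.1 open 0.0026008872696870453 gf 0.5935410317033529
TCP riser [-1.12710329e+02 -1.08468363e-01]
tongue 3523 (array([-82.3,   0.1]), array([43.2, 16. ]), 0.13) [-103.91057547   -7.97870435] [-60.68269332   8.09482374]
front wall 1991 [-61.81231304 -49.16757793] [-56.26619839  50.5974066 ]
```

Contact: tray advances straight (8 mm). 14 mm to go.

>>> {"name": "step_arm", "arguments": {
  "rows": [
    [0.003,0,0,0,0],
    [0.003,0,0,0,0],
    [0.003,0,0,0,0],
    [0.002,0,0,0,0],
    [0,0,0,0,0]
  ]
}}

```text
time: 21.65
position: [578.2, -43.9, 12.2]
tool_rot: [3.136, 0.19, 0.001]
force: [-0.6, 0.3, 0.8]
opening: -0.0
gripper_force: 0.4
```

>>> {"name": "step_arm", "arguments": {
  "rows": [
    [0.002,0,0,0,0],
    [0,0,0,0,0]
  ]
}}

```text
time: 21.85
position: [579.9, -43.7, 12.2]
tool_rot: [-3.136, -0.189, -0.0]
force: [-1.6, -0.7, 0.5]
opening: -0.001
gripper_force: 0.7
```

>>> {"name": "step_arm", "arguments": {
  "rows": [
    [0.0015,0,0,0,0],
    [0,0,0,0,0]
  ]
}}

```text
time: 22.05
position: [581.4, -43.5, 12.2]
tool_rot: [-3.136, -0.189, -0.0]
force: [-2.2, -0.1, 0.2]
opening: 0.003
gripper_force: 0.8
```

```bash
python3 chk.py
```

```text
pos [581.4 -43.5  12.2] yaw 6.91 turn 0.01 shift before turn [  8.4  -0.1 -13.8] after [  8.4  -0.1 -13.8] f [-2.2 -0.1  0.2] t 22.05 open 0.002767442066735953 gf 0.8410352328792214
TCP riser [-9.84258142e+01 -7.12378052e-02]
tongue 1785 (array([-78. ,  -0.1]), array([16. , 24.2]), 89.36) [-90.1414279   -7.96976148] [-65.92508214   7.98629747]Traceback (most recent call last):
  File "chk.py", line 9, in <module>
    print("front wall",i.sum(),np.percentile(L[i],1,axis=0),L[i].max(0))
                               ~~~~~~~~~~~~~^^^^^^^^^^^^^^^
    return _quantile_unchecked(
        a, q, axis, out, overwrite_input, method, keepdims, weights)
    return _ureduce(a,
                    func=_quantile_ureduce_func,
    ...<5 lines>...
                    overwrite_input=overwrite_input,
                    method=method)
    r = func(a, **kwargs)
    result = _quantile(arr,
                       quantiles=q,
    ...<2 lines>...
                       out=out,
                       weights=wgt)
    slices_having_nans = np.isnan(arr[-1, ...])
                                  ~~~^^^^^^^^^
IndexError: index -1 is out of bounds for axis 0 with size 0
```

Nearly at the bar by measurement; push gently until the force shows contact.

>>> {"name": "step_arm", "arguments": {
  "rows": [
    [0.001,0,0,0,0],
    [0,0,0,0,0]
  ]
}}

```text
time: 22.3
position: [581.9, -43.4, 12.1]
tool_rot: [-3.136, -0.189, 0.002]
force: [-4.9, -0.1, 2.9]
opening: -0.002
gripper_force: 2.3
```

>>> {"name": "step_arm", "arguments": {
  "rows": [
    [0.001,0,0,0,0],
    [0,0,0,0,0]
  ]
}}

```text
time: 22.5
position: [582.0, -43.3, 12.0]
tool_rot: [-3.136, -0.19, 0.004]
force: [-9.3, -1.0, 5.3]
opening: 0.007
gripper_force: 4.8
```

Force rises without motion: the tray is against the bar. Back off and check.

>>> {"name": "step_arm", "arguments": {
  "rows": [
    [-0.005,0,0,0,0],
    [-0.02,0,0,0,0],
    [-0.04,0,-0.03,0,0],
    [-0.05,0,-0.05,0,0],
    [-0.05,0,-0.05,0,0]
  ]
}}

```text
time: 23.0
position: [447.3, -59.7, 113.8]
tool_rot: [3.136, 0.189, 0.001]
force: [0.3, 0.4, 1.5]
opening: 0.003
gripper_force: 0.0
```

>>> {"name": "step_arm", "arguments": {
  "rows": [
    [-0.05,0,-0.04,0,0],
    [-0.04,0,0,0,0],
    [0,0,0,0,0]
  ]
}}

```text
time: 23.3
position: [367.0, -69.1, 144.7]
tool_rot: [3.135, 0.188, 0.002]
force: [0.3, 0.0, -0.0]
opening: -0.001
gripper_force: 0.0
```

```bash
python3 - <<'E'
from fit import *
plan([400,0,200],6.9)
for n in("scene","top","wrist"):
    c=capture(n); w=cloud(c); P=w.reshape(-1,3); P=P[np.isfinite(P).all(1)]; L=(P[:,:2]-O)@np.c_[[cr,sr],[-sr,cr]]
    i=(abs(L[:,0])<70)&(abs(L[:,1])<115)&(P[:,2]>85)&(P[:,2]<104)
    if i.sum()>50: print(n,"board",np.median(P[i,2]),rect(L[i]))
    i=(L[:,0]>-125)&(L[:,0]<-48)&(abs(L[:,1])<16)&(P[:,2]>31)&(P[:,2]<39)
    if i.sum()>5: print(n,"tongue",i.sum(),L[i].min(0),L[i].max(0))
E
```

```text
pos [367.  -69.1 144.7] yaw 6.86 turn -0.04 shift before turn [ 41.  -64.6 -55.2] after [ 41.  -64.6 -55.3] f [ 0.3  0.  -0. ] t 23.3 open -0.0011013220996612155 gf 0.0
scene board 96.64299587617029 (array([0.8, 1.1]), array([102.8, 210.2]), 0.08)
scene tongue 17 [-87.55479511  -6.34616431] [-78.69607433   8.49285555]
top board 95.64653373804356 (array([ 1.6, -0.8]), array([102., 210.]), 0.01)
top tongue 86 [-89.77189251  -9.17712889] [-48.16297164   6.80305606]
```

```bash
python3 -c "
from cell import *
print(sign_off())"
```

```text
the job is handed in; nothing more can be done
None
```

The job is handed in: the shelf board is seated level on both brackets, and the tray is straight under it against the rear bar. I last saw the remote in the tray just before sliding it in. On the way I set the board down on the table to level it, because the tool could not be tilted.

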